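# Count along the box rack by touch and push the red box into the third gap

### The job

The red slide-lid box belongs in the third gap of the wooden rack, counting every gap, full or empty, from the end where the green marble jar stands. Close the fingers and run their tips along the top of the rack's front rail from that end, over the first gap and the second and on to the third; then push the red box along the ledge into that third gap, never lifting it, until it is fully home against the back of the rack, and leave everything else where it is.

Things in the scene. Friction and masses are not known exactly. Their poses are not given: they have to be found in the camera images.
- rack: Fixed open-topped pale wooden rack, no floor: 7 upright dividers, 9 mm thick, 44 mm high, noses rounded, at 65 mm pitch along y, make 6 gaps 56 mm wide, 100 mm deep, closed by a back board. 399 mm long. Origin: middle of the mouth, on the ledge; x level into the gaps, y along the row, z up. Gap centres at y = +-32.5, +-97.5, +-162.5 mm. The jar may be at the +y or the -y end.
- rail: The rack's front rail: a level darker batten 399 mm long (y), 16 mm deep, 10 mm high, tying the dividers over the mouths of the gaps. Origin: its middle, 9.5 mm behind the mouth and 43 mm above the ledge; its top face is 48 mm above the ledge, and 38 mm are free below it. Axes as the rack's.
- red_box: Loose red wooden slide-lid box, 110 mm long (x), 46 wide (y), 30 high, 0.1 to 0.25 kg, lying flat on the ledge before the rack, roughly pointing at it. Origin: centre of its underside; x along its length towards the rack. Fully home its end touches the back board: its centre is 45 mm inside the mouth and its near end sticks out 10 mm.
- marble_jar: Loose green glass jar of marbles with a brass twist cap, 76 mm in diameter, 93 mm high, standing beside one end of the rack: the counting starts at that end. Origin: centre of its underside.
- lunch_box: Loose blue plastic lunch box with white snap latches, 161 x 118 x 57 mm, beside the other end of the rack. Origin: centre of its underside; x along its length.
- blue_box: Loose blue slide-lid box, same size as the red one, home in the second gap from one end of the rack. Origin: centre of its underside. To be left alone.
- green_box: Loose green slide-lid box, same size as the red one, home in the second gap from the other end of the rack. Origin: centre of its underside. To be left alone.
- spinning_top: Loose wooden spinning top, 44 mm in diameter, 58 mm long, lying on its side. Origin: on the ledge under its point. To be left alone.
- bulldog_clamp: Loose steel bulldog clamp, 50 mm wide, gripping two pine sticks 220 mm long, about 20 mm high in all, lying on the ledge. Origin: on the ledge under the sticks; x along the sticks, towards the clamp. To be left alone.
- steel_tumbler: Loose steel tumbler, 68 mm in diameter, 85 mm high, standing upright. Origin: centre of its underside. To be left alone.
There are look-alikes about, which are no part of the job. What is meant by the red_box is not pink or white, and is the smaller of those in its own colour.

How it is judged:
On the way, in this order (a step that is already met when the one before it is completed fails the run):
1. the fingertips touch the rail over the first gap from the jar's end (((y of marble_jar in the frame of rack above 0 m and contact force between the fingers and rail above 0.2 N and y of the grasp point in the frame of rack between 0.1425 and 0.1825 m) or (y of marble_jar in the frame of rack below 0 m and contact force between the fingers and rail above 0.2 N and y of the grasp point in the frame of rack between -0.1825 and -0.1425 m))), for 0.04 s.
2. still on the rail, they pass the divider between the first and second gaps (((y of marble_jar in the frame of rack above 0 m and contact force between the fingers and rail above 0.2 N and y of the grasp point in the frame of rack between 0.118 and 0.142 m) or (y of marble_jar in the frame of rack below 0 m and contact force between the fingers and rail above 0.2 N and y of the grasp point in the frame of rack between -0.142 and -0.118 m))), for 0.04 s.
3. they touch the rail over the second gap (((y of marble_jar in the frame of rack above 0 m and contact force between the fingers and rail above 0.2 N and y of the grasp point in the frame of rack between 0.0775 and 0.1175 m) or (y of marble_jar in the frame of rack below 0 m and contact force between the fingers and rail above 0.2 N and y of the grasp point in the frame of rack between -0.1175 and -0.0775 m))), for 0.04 s.
4. still on the rail, they pass the divider between the second and third gaps (((y of marble_jar in the frame of rack above 0 m and contact force between the fingers and rail above 0.2 N and y of the grasp point in the frame of rack between 0.053 and 0.077 m) or (y of marble_jar in the frame of rack below 0 m and contact force between the fingers and rail above 0.2 N and y of the grasp point in the frame of rack between -0.077 and -0.053 m))), for 0.04 s.
5. they touch the rail over the third gap (((y of marble_jar in the frame of rack above 0 m and contact force between the fingers and rail above 0.2 N and y of the grasp point in the frame of rack between 0.0125 and 0.0525 m) or (y of marble_jar in the frame of rack below 0 m and contact force between the fingers and rail above 0.2 N and y of the grasp point in the frame of rack between -0.0525 and -0.0125 m))), for 0.04 s.
6. then the red box is pushed fully home in the third gap (((y of marble_jar in the frame of rack above 0 m and y of red_box in the frame of rack between 0.0235 and 0.0415 m and x of red_box in the frame of rack above 0.041 m and angle between the x axis of red_box and the x axis of rack, either way round below 0.12 rad and height (world z) of red_box below 0.005 m and angle between red_box's own z axis and vertical below 0.06 rad) or (y of marble_jar in the frame of rack below 0 m and y of red_box in the frame of rack between -0.0415 and -0.0235 m and x of red_box in the frame of rack above 0.041 m and angle between the x axis of red_box and the x axis of rack, either way round below 0.12 rad and height (world z) of red_box below 0.005 m and angle between red_box's own z axis and vertical below 0.06 rad))), for 0.2 s.
At the end, for the whole second after the job is handed in: The red box lies flat and at rest on the ledge in the third gap from the jar's end, within 4 mm of touching the back board, within 9 mm of the gap's middle and 0.12 rad of straight (((y of marble_jar in the frame of rack above 0 m and y of red_box in the frame of rack between 0.0235 and 0.0415 m and x of red_box in the frame of rack above 0.041 m and angle between the x axis of red_box and the x axis of rack, either way round below 0.12 rad and height (world z) of red_box below 0.005 m and angle between red_box's own z axis and vertical below 0.06 rad) or (y of marble_jar in the frame of rack below 0 m and y of red_box in the frame of rack between -0.0415 and -0.0235 m and x of red_box in the frame of rack above 0.041 m and angle between the x axis of red_box and the x axis of rack, either way round below 0.12 rad and height (world z) of red_box below 0.005 m and angle between red_box's own z axis and vertical below 0.06 rad)) and linear speed of red_box below 0.01 m/s).
It fails at once if the red box is lifted more than 10 mm off the ledge or tipped over (height (world z) of red_box above 0.01 m or angle between red_box's own z axis and vertical above 0.25 rad).
It fails at once if the marble jar or the lunch box is moved more than 12 mm (distance of any of marble_jar, lunch_box from where it was at the start of the episode above 0.012 m).
It fails at once if the blue or the green slide-lid box is moved more than 12 mm (distance of any of blue_box, green_box from where it was at the start of the episode above 0.012 m).
It fails at once if the spinning top, the clamp with its sticks or the tumbler is moved more than 12 mm (distance of any of spinning_top, bulldog_clamp, steel_tumbler from where it was at the start of the episode above 0.012 m).
It also fails if it takes over 72 s, if anything falls off the work surface, if the arm or the gripper's body presses on something with over 40 N, if the wrist force passes 120 N, or if a joint passes its speed limit or range.

### The arm

A 6-joint arm with a two-finger parallel gripper is mounted at the origin on the work surface. World frame = base frame: x ahead of the robot, y to its left, z up, the work surface at z = 0. Lengths are in m, angles in rad, forces in N, time in s.
With the tool pointing down it reaches from about 0.25 to 0.725 m from the base axis. Payload 4 kg.
Tool frame: the origin (TCP) lies between the finger pads; the fingertips stand 11 mm ahead of it and the grasp point (between the pads) lies 8 mm behind it (bot.tip_extent is the distance from the TCP to the fingertips, in m); z points along the fingers, y is the line along which they close (so a half turn about z gives the same grasp; the last joint's range is limited). The gripper opens to 85 mm and grips with 20 to 120 N. Pads are 22 mm wide; open, the fingers measure 114 mm over their backs; the gripper's body (76 mm by 85 mm) begins 54 mm behind the grasp point. The pads swing forward as they close: fully open they stand 13 mm farther back than shut.
Start: joints at [0, 0.241, 0.005, 1.335, 0, 1.571], TCP at [0.5, -0, 0.242] pointing down, gripper open.
Joint ranges: [-2.72, 2.72], [-1.05, 1.87], [-1.09, 1.28], [-1.99, 2.15], [-1.42, 1.44], [-3.14, 3.14]. Speed limits (rad/s): [2.79, 2.79, 3.14, 3.14, 3.14, 3.14].

### API

Orientations are given as a unit quaternion [x, y, z, w].
In Python, from workcell import bot gives the robot as it stands. The module is installed in compiled form; this text tells all that it offers.
- The arm moves only by the tool drive_tool, never from a script. Its argument "rows" is a list of rows, each an object of numbers: "dx", "dy", "dz": the shift along the tool's x, y, z in units of 50 mm (1.0 is 50 mm); "wx", "wy", "wz": the turn, a rotation vector about the tool's x, y, z in units of 5 degrees (1.0 is 5 degrees); "hand": the finger opening in mm, from 0 to 85.4. A call has 1 to 20 rows; each row is the pose to reach, as a shift and turn from the pose commanded when the call began, along the tool's axes at that moment; what a row does not reach only later rows make up. A row lasts 1/10 s, in which the tool goes at most 50 mm and 8.59 degrees, less where a joint would pass 70% of its speed; a pose out of reach is approached as far as the arm can. A call with a gripper value outside its range is refused whole. The fingers move at their own pace and stop on an object; the grip force is fixed at half the most. Time passes only in rows, so rows that repeat a pose let the fingers close. It gives the time, the measured TCP pose, the force, the opening and the grip force at its end, in the units of the state.
- bot.get_obs(): the state, without advancing time (a new reading comes with each control period).
- bot.camera(name): name is "scene" or "side" or "wrist"; returns the picture (384x512x3 uint8, red, green, blue); there is no depth.
- bot.get_calibration(name): a dict with "vfov" (degrees; the focal length in pixels is half the picture's height over the tangent of half this angle, whatever the lens; pixels are square), "cx", "cy" (the principal point, pixels), "origin" and "rotation" of the camera in the world; the wrist camera has in their place "mount" (4x4, takes a point from camera to tool coordinates, whose origin is the TCP and whose axes are the flange's). Camera axes: x right, y up, looking along -z (the intrinsics and any distortion apply to the point x, -y, -z); pixel columns grow to the right and rows downward; lengths in m; the calibration is good to about 2 mm. A picture is of the moment at which its call begins: read the wrist's pose just before it. get_calibration takes no time and is no camera call.
- bot.job_done(): hands the job in; it is judged then, once.
Trained networks look in the newest picture that a camera, given by its name, has taken for a name from the list of things; names that differ only in an ending like _2 or _b are one class to them, and where a whole thing is asked for, a point or a joint stands for the part that bears it (a point fixed in the world has none). Each returns a list of dicts, best first, with "score" (0 to 1); they miss things now and then, are a little off and sometimes report something else, mostly with a low value. They report only what shows in the picture. A call takes as long as a camera call. They do not tell look-alikes from the thing itself.
- bot.look_for(camera, thing): "extent" ([centre column, centre row, width, height] in pixels, round what is visible of it).
- bot.outline_of(camera, thing): "region" (384x512 bool, what is visible of it) and "extent" ([centre column, centre row, width, height] in pixels, round what is visible of it).
The state is a dict: "clock": time; "joint_pos": joint angles; "joint_vel": joint speeds; "tau": joint torques, N m; "eef_pos": TCP position; "tool_rot": TCP orientation; "ft_force": force on the tool from outside, world axes, zero at the start; "ft_torque": the same for the moment, N m; "grip_width": finger opening in m; "grasp_force": force on a finger pad.
Only numpy, scipy, OpenCV 4.12 (cv2) and the standard library are available. Lean on these libraries where they do the work, as an engineer would, in place of code of your own. Each camera call takes 0.05 s, during which the arm holds its last target. There are 200 camera calls.

## Working session

There is one attempt and no reset: what is moved stays moved. The work goes in short steps, Python scripts to look and compute and a tool call to move; the robot and the scene stay as the last step left them, time stands still between calls to the robot, and variables do not carry over. Pictures are saved under pics/ and viewed, at most 10 in all, crops included, and the job is handed in when it is done.

Besides the shell and the picture viewer there is one more tool, called after "Request:" in YAML: its name, and indented under it one key for each argument. drive_tool: Moves the arm, as the interface text tells. Its arguments: {"type":"object","properties":{"rows":{"type":"array","items":{"type":"object","properties":{"dx":{"type":"number"},"dy":{"type":"number"},"dz":{"type":"number"},"wx":{"type":"number"},"wy":{"type":"number"},"wz":{"type":"number"},"hand":{"type":"number"}}}}},"required":["rows"]}

```bash
mkdir -p pics
cat > h.py <<'E'
import numpy as np, cv2
from workcell import bot
from scipy.spatial.transform import Rotation as R
def cam(name):
    o=bot.get_obs(); c=bot.get_calibration(name)
    if 'origin' in c: T=(np.array(c['origin']),np.array(c['rotation']))
    else:
        M=np.array(c['mount']); Rt=R.from_quat(o['tool_rot']).as_matrix()
        T=(np.array(o['eef_pos'])+Rt@M[:3,3],Rt@M[:3,:3])
    if T[1].shape!=(3,3): T=(T[0],R.from_quat(T[1]).as_matrix())
    f=192/np.tan(np.radians(c['vfov'])/2)
    return c,T,f
def ground(name,u,v,z=0,C=None):
    c,T,f=C or cam(name)
    d=T[1]@np.array([(u-c['cx'])/f,-(v-c['cy'])/f,-1])
    return T[0]+d*(z-T[0][2])/d[2]
def proj(name,p,C=None):
    c,T,f=C or cam(name)
    q=T[1].T@(np.array(p)-T[0]); return c['cx']+f*q[0]/-q[2], c['cy']-f*q[1]/-q[2]
def save(name,fn):
    im=bot.camera(name); cv2.imwrite('pics/'+fn,im[:,:,::-1]); return im
E
python3 - <<'E'
from h import *
for n in['scene','side']:
    im=save(n,n+'0.png'); print(bot.get_calibration(n))
    for t in['rack','rail','red_box','marble_jar','lunch_box','blue_box','green_box','spinning_top','bulldog_clamp','steel_tumbler']:
        for d in bot.look_for(n,t)[:3]:
            e=d['extent'];print(t,round(d['score'],2),np.round(e),ground(n,e[0],e[1],.02).round(3))
print(bot.get_calibration('wrist'),bot.get_obs())
a=cv2.imread('pics/scene0.png');b=cv2.imread('pics/side0.png')
E
```

```text
{'vfov': 56.60187928281229, 'cx': 256.84623431587005, 'cy': 196.3731240169806, 'origin': array([1.04174238, 0.24901214, 1.00923551]), 'rotation': array([0.14314101, 0.23708867, 0.81428947, 0.51012967])}
rack 0.97 [228. 242. 128.  94.] [ 0.671 -0.038  0.02 ]
rail 0.73 [238. 224. 112.  58.] [ 0.604 -0.04   0.02 ]
rail 0.71 [228. 240. 132.  90.] [ 0.665 -0.041  0.02 ]
rail 0.31 [315. 276.  30.  34.] [0.657 0.238 0.02 ]
red_box 0.71 [232. 179.  28.  47.] [ 0.461 -0.138  0.02 ]
red_box 0.7 [337. 183.  43.  39.] [0.324 0.188 0.02 ]
red_box 0.63 [316. 224.  25.  36.] [0.497 0.178 0.02 ]
marble_jar 0.9 [316. 278.  28.  38.] [0.66  0.241 0.02 ]
lunch_box 0.59 [156. 194.  63.  60.] [ 0.622 -0.337  0.02 ]
blue_box 0.87 [256. 252.  26.  26.] [0.665 0.052 0.02 ]
blue_box 0.7 [136. 154.  21.  33.] [ 0.513 -0.495  0.02 ]
blue_box 0.33 [228. 240. 130.  88.] [ 0.666 -0.042  0.02 ]
green_box 0.84 [201. 222.  21.  28.] [ 0.648 -0.149  0.02 ]
bulldog_clamp 0.7 [394. 226.  18.  62.] [0.402 0.399 0.02 ]
steel_tumbler 0.61 [138. 153.  19.  30.] [ 0.508 -0.492  0.02 ]
{'vfov': 53.860593793191, 'cx': 259.775
[... 1650 characters left out ...]
)} {'clock': 1.1, 'joint_pos': array([3.28430266e-05, 2.40548231e-01, 5.00298501e-03, 1.33519251e+00,
       6.77160914e-06, 1.57080623e+00]), 'joint_vel': array([-0.00066531,  0.00043025,  0.00089781,  0.00024275,  0.00052404,
        0.00042457]), 'tau': array([-6.42816285e-04, -3.72221088e+01,  2.52694827e+01,  1.35877930e-03,
       -3.30131365e-05,  8.64967831e-06]), 'eef_pos': array([5.00003807e-01, 1.84023340e-05, 2.42333490e-01]), 'tool_rot': array([7.07098670e-01, 7.07114892e-01, 2.31024051e-05, 1.83132692e-05]), 'ft_force': array([-0.303069  , -0.19626305, -0.44911984]), 'ft_torque': array([0.03775697, 0.03700468, 0.03697987]), 'grasp_force': 0.0, 'grip_width': 0.08532390206441798}
```

```bash
ls pics
```

```text
scene0.png
side0.png
```

View pics/scene0.png

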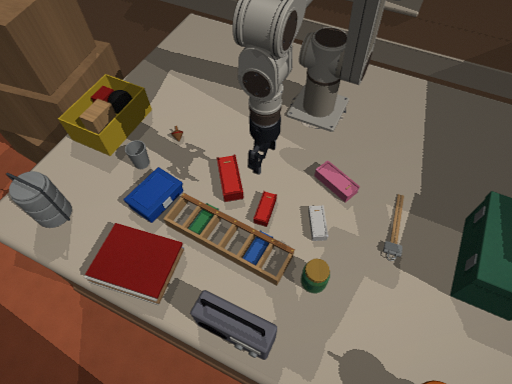

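View pics/side0.png

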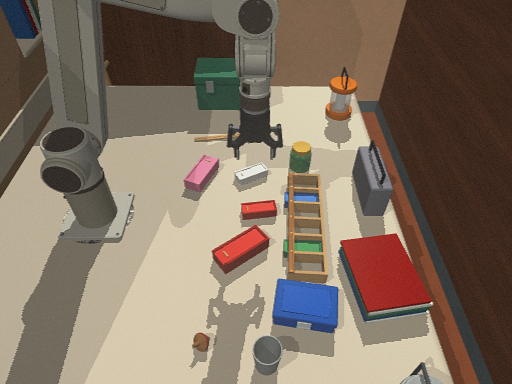

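Run:
```python
from h import *
im=save('wrist','w0.png'); C=cam('wrist')
for t,z in[('rack',.044),('rail',.048),('red_box',.03),('blue_box',.03),('green_box',.03),('marble_jar',.09)]:
    for d in bot.outline_of('wrist',t)[:3]:
        m=d['region'].astype(np.uint8); c=cv2.boxPoints(cv2.minAreaRect(cv2.findNonZero(m)))
        print(t,round(d['score'],2),np.round(d['extent']),[ground('wrist',*p,z,C)[:2].round(3).tolist() for p in c])
cv2.imwrite('pics/w0b.png',cv2.resize(im[:,:,::-1],(800,600)))
```

```text
rack 0.64 [413. 177. 177. 354.] [[0.577, -0.242], [0.604, 0.164], [0.724, 0.148], [0.747, -0.274]]
rail 0.72 [369. 178.  78. 354.] [[0.58, -0.239], [0.615, 0.155], [0.634, 0.152], [0.607, -0.245]]
red_box 0.81 [ 52.  32. 104.  59.] [[0.247, 0.118], [0.273, 0.171], [0.352, 0.156], [0.331, 0.1]]
red_box 0.78 [269. 149. 110.  62.] [[0.456, 0.03], [0.564, 0.046], [0.574, -0.003], [0.461, -0.02]]
red_box 0.72 [226. 274. 136. 122.] [[0.367, -0.163], [0.506, -0.059], [0.551, -0.127], [0.407, -0.244]]
blue_box 0.77 [402. 113. 119.  55.] [[0.591, 0.034], [0.59, 0.08], [0.708, 0.073], [0.713, 0.026]]
green_box 0.89 [371. 271. 104.  38.] [[0.576, -0.104], [0.69, -0.104], [0.699, -0.163], [0.58, -0.163]]
marble_jar 0.3 [368. 178.  77. 353.] [[0.572, -0.198], [0.6, 0.144], [0.616, 0.142], [0.594, -0.203]]
```

View pics/w0b.png

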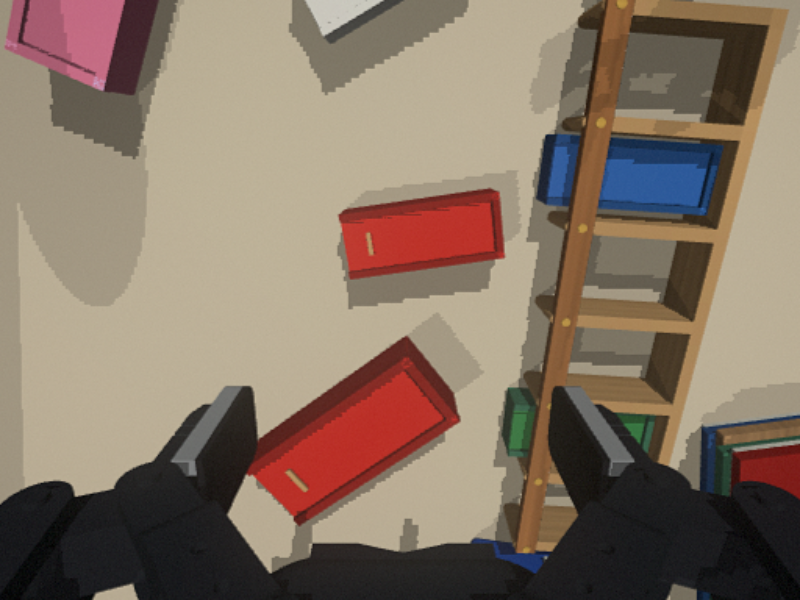

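Run:
```python
from h import *
C=cam('wrist'); s=.64
P=np.array([ground('wrist',u*s,v*s,.048,C)[:2] for u,v in [(622,4),(601,122),(583,228),(566,322),(552,407),(538,481),(526,549)]])
print(P.round(4),np.linalg.norm(np.diff(P,axis=0),axis=1).round(4))
t=np.arange(3,-4,-1)*.065
A=np.polyfit(t,P,1);print(A, 'yaw',np.arctan2(-A[0,0],A[0,1]))
for z in(.03,):
  Q=np.array([ground('wrist',u*s,v*s,z,C)[:2] for u,v in [(341,221),(348,278),(505,258),(500,200)]]);print(Q.round(4),Q.mean(0),'yaw',np.arctan2(*(Q[2]+Q[3]-Q[0]-Q[1])[::-1]))
```

```text
[[ 0.6257  0.1497]
 [ 0.6213  0.0857]
 [ 0.6173  0.0206]
 [ 0.6126 -0.0444]
 [ 0.6088 -0.1102]
 [ 0.6038 -0.1739]
 [ 0.5994 -0.2385]] [0.0641 0.0652 0.0652 0.0659 0.0639 0.0648]
[[ 0.06712758  0.99696931]
 [ 0.61269784 -0.04441614]] yaw -0.06723016913553838
[[ 0.4581  0.0223]
 [ 0.4616 -0.018 ]
 [ 0.5716 -0.0035]
 [ 0.5658  0.0365]] [0.51427135 0.00931028] yaw 0.13133660756841428
```

Request:
drive_tool:
  rows:
    - {"dx": 2.404,"dy": 2.476,"dz": 0,"hand": 0}
    - {"dx": 2.404,"dy": 2.476,"dz": 0,"hand": 0}
    - {"dx": 2.404,"dy": 2.476,"dz": 0,"hand": 0}
    - {"dx": 2.404,"dy": 2.476,"dz": 0,"hand": 0}
    - {"dx": 2.404,"dy": 2.476,"dz": 1.6,"hand": 0}
    - {"dx": 2.404,"dy": 2.476,"dz": 2.5,"hand": 0}
    - {"dx": 2.404,"dy": 2.476,"dz": 3.2,"hand": 0}
    - {"dx": 2.404,"dy": 2.476,"dz": 3.4,"hand": 0}
    - {"dx": 2.404,"dy": 2.476,"dz": 3.4,"hand": 0}
    - {"dx": 2.404,"dy": 2.476,"dz": 3.4,"hand": 0}

```text
invalid input at $.rows[0]: expected keys dx, dy, dz, wx, wy, wz, hand
```

Request:
drive_tool:
  rows:
    - {"dx": 2.404,"dy": 2.476,"dz": 0,"wx": 0,"wy": 0,"wz": 0,"hand": 0}
    - {"dx": 2.404,"dy": 2.476,"dz": 0,"wx": 0,"wy": 0,"wz": 0,"hand": 0}
    - {"dx": 2.404,"dy": 2.476,"dz": 0,"wx": 0,"wy": 0,"wz": 0,"hand": 0}
    - {"dx": 2.404,"dy": 2.476,"dz": 0,"wx": 0,"wy": 0,"wz": 0,"hand": 0}
    - {"dx": 2.404,"dy": 2.476,"dz": 0.8,"wx": 0,"wy": 0,"wz": 0,"hand": 0}
    - {"dx": 2.404,"dy": 2.476,"dz": 1.6,"wx": 0,"wy": 0,"wz": 0,"hand": 0}
    - {"dx": 2.404,"dy": 2.476,"dz": 2.4,"wx": 0,"wy": 0,"wz": 0,"hand": 0}
    - {"dx": 2.404,"dy": 2.476,"dz": 3.2,"wx": 0,"wy": 0,"wz": 0,"hand": 0}
    - {"dx": 2.404,"dy": 2.476,"dz": 3.4,"wx": 0,"wy": 0,"wz": 0,"hand": 0}
    - {"dx": 2.404,"dy": 2.476,"dz": 3.4,"wx": 0,"wy": 0,"wz": 0,"hand": 0}
    - {"dx": 2.404,"dy": 2.476,"dz": 3.4,"wx": 0,"wy": 0,"wz": 0,"hand": 0}

```text
clock: 2.55
eef_pos: [0.6253, 0.1204, 0.0743]
tool_rot: [0.707, 0.707, 0.001, 0.001]
ft_force: [0.7, 0.3, 0.4]
grip_width: -0.0
grasp_force: 0.0
```

Request:
drive_tool:
  rows:
    - {"dx": 0,"dy": 0,"dz": 0.1,"wx": 0,"wy": 0,"wz": 0,"hand": 0}
    - {"dx": 0,"dy": 0,"dz": 0.2,"wx": 0,"wy": 0,"wz": 0,"hand": 0}
    - {"dx": 0,"dy": 0,"dz": 0.26,"wx": 0,"wy": 0,"wz": 0,"hand": 0}
    - {"dx": 0,"dy": 0,"dz": 0.3,"wx": 0,"wy": 0,"wz": 0,"hand": 0}
    - {"dx": 0,"dy": 0,"dz": 0.32,"wx": 0,"wy": 0,"wz": 0,"hand": 0}
    - {"dx": 0,"dy": 0,"dz": 0.32,"wx": 0,"wy": 0,"wz": 0,"hand": 0}

```text
clock: 3.15
eef_pos: [0.6242, 0.1202, 0.0591]
tool_rot: [0.707, 0.707, 0.001, 0.001]
ft_force: [-5.0, -1.5, 11.9]
grip_width: 0.0
grasp_force: 5.9
```

Run:
```python
from h import *
im=save('wrist','w1.png'); C=cam('wrist')
o=bot.get_obs();print(o['eef_pos'],o['ft_force'],[proj('wrist',(.6127+t*.0671,-.0444+t*.9977,.048),C) for t in (.13,.065,0)])
```

```text
[0.62416187 0.12023577 0.05911022] [-3.21493358 -0.80178167 12.43972754] [(np.float64(252.23789104371153), np.float64(310.7476861762128)), (np.float64(245.2365652351855), np.float64(404.2959464912667)), (np.float64(239.5395818182808), np.float64(480.4162274595001))]
```

View pics/w1.png

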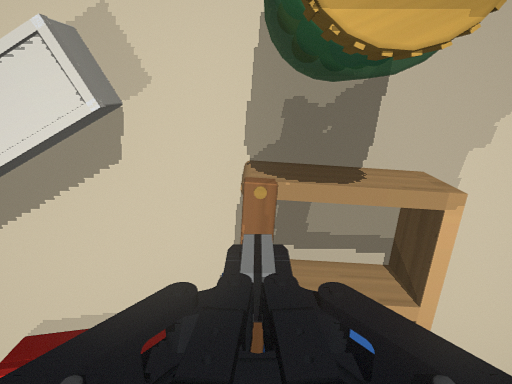

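Request:
drive_tool:
  rows:
    - {"dx": -0.2,"dy": -0.013,"dz": 0.01,"wx": 0,"wy": 0,"wz": 0,"hand": 0}
    - {"dx": -0.4,"dy": -0.027,"dz": 0.01,"wx": 0,"wy": 0,"wz": 0,"hand": 0}
    - {"dx": -0.6,"dy": -0.04,"dz": 0.01,"wx": 0,"wy": 0,"wz": 0,"hand": 0}
    - {"dx": -0.8,"dy": -0.053,"dz": 0.01,"wx": 0,"wy": 0,"wz": 0,"hand": 0}
    - {"dx": -1.0,"dy": -0.067,"dz": 0.01,"wx": 0,"wy": 0,"wz": 0,"hand": 0}
    - {"dx": -1.2,"dy": -0.08,"dz": 0.01,"wx": 0,"wy": 0,"wz": 0,"hand": 0}
    - {"dx": -1.4,"dy": -0.093,"dz": 0.01,"wx": 0,"wy": 0,"wz": 0,"hand": 0}

```text
clock: 3.9
eef_pos: [0.622, 0.0527, 0.0591]
tool_rot: [0.706, 0.708, 0.005, 0.001]
ft_force: [0.5, 5.7, 9.2]
grip_width: -0.0003
grasp_force: 4.5
```

Request:
drive_tool:
  rows:
    - {"dx": -0.2,"dy": -0.02,"dz": 0.01,"wx": 0,"wy": 0,"wz": 0,"hand": 0}
    - {"dx": -0.4,"dy": -0.04,"dz": 0.01,"wx": 0,"wy": 0,"wz": 0,"hand": 0}
    - {"dx": -0.6,"dy": -0.06,"dz": 0.01,"wx": 0,"wy": 0,"wz": 0,"hand": 0}
    - {"dx": -0.8,"dy": -0.08,"dz": 0.01,"wx": 0,"wy": 0,"wz": 0,"hand": 0}
    - {"dx": -1.0,"dy": -0.1,"dz": 0.01,"wx": 0,"wy": 0,"wz": 0,"hand": 0}
    - {"dx": -1.2,"dy": -0.12,"dz": 0.01,"wx": 0,"wy": 0,"wz": 0,"hand": 0}
    - {"dx": -1.32,"dy": -0.12,"dz": 0.01,"wx": 0,"wy": 0,"wz": 0,"hand": 0}
    - {"dx": -1.32,"dy": -0.12,"dz": 0.01,"wx": 0,"wy": 0,"wz": 0,"hand": 0}

```text
clock: 4.7
eef_pos: [0.6163, -0.0142, 0.0591]
tool_rot: [0.707, 0.707, 0.004, 0.001]
ft_force: [0.9, 3.6, 11.6]
grip_width: -0.0
grasp_force: 5.7
```

Request:
drive_tool:
  rows:
    - {"dx": 0,"dy": 0,"dz": -0.8,"wx": 0,"wy": 0,"wz": 0,"hand": 0}
    - {"dx": 0,"dy": 0,"dz": -1.6,"wx": 0,"wy": 0,"wz": 0,"hand": 0}
    - {"dx": 0.47,"dy": -2.046,"dz": -1.6,"wx": 0,"wy": 0,"wz": 1.7,"hand": 62}
    - {"dx": 0.47,"dy": -2.046,"dz": -1.6,"wx": 0,"wy": 0,"wz": 3.4,"hand": 62}
    - {"dx": 0.47,"dy": -2.046,"dz": -1.6,"wx": 0,"wy": 0,"wz": 5.1,"hand": 62}
    - {"dx": 0.47,"dy": -2.046,"dz": -1.6,"wx": 0,"wy": 0,"wz": 6.8,"hand": 62}
    - {"dx": 0.47,"dy": -2.046,"dz": -1.6,"wx": 0,"wy": 0,"wz": 8.5,"hand": 62}
    - {"dx": 0.47,"dy": -2.046,"dz": -1.6,"wx": 0,"wy": 0,"wz": 10.2,"hand": 62}
    - {"dx": 0.47,"dy": -2.046,"dz": -1.6,"wx": 0,"wy": 0,"wz": 11.9,"hand": 62}
    - {"dx": 0.47,"dy": -2.046,"dz": -1.6,"wx": 0,"wy": 0,"wz": 13.6,"hand": 62}
    - {"dx": 0.47,"dy": -2.046,"dz": -1.6,"wx": 0,"wy": 0,"wz": 15.3,"hand": 62}
    - {"dx": 0.47,"dy": -2.046,"dz": -1.6,"wx": 0,"wy": 0,"wz": 16.5,"hand": 62}
    - {"dx": 0.47,"dy": -2.046,"dz": -1.6,"wx": 0,"wy": 0,"wz": 16.5,"hand": 62}
    - {"dx": 0.47,"dy": -2.046,"dz": -1.6,"wx": 0,"wy": 0,"wz": 16.5,"hand": 62}

```text
clock: 6.1
eef_pos: [0.5109, 0.0077, 0.1355]
tool_rot: [0.998, 0.066, 0.0, 0.0]
ft_force: [-0.6, 0.6, 0.1]
grip_width: 0.0619
grasp_force: 0.0
```

Run:
```python
from h import *
im=save('wrist','w2.png'); C=cam('wrist')
o=bot.get_obs();print(o['joint_pos'],R.from_quat(o['tool_rot']).as_matrix().round(3),o['eef_pos'],o['grip_width'])
for d in bot.outline_of('wrist','red_box')[:3]:
    m=d['region'].astype(np.uint8); c=cv2.boxPoints(cv2.minAreaRect(cv2.findNonZero(m)))
    print(round(d['score'],2),np.round(d['extent']),[ground('wrist',*p,.03,C)[:2].round(3).tolist() for p in c])
```

```text
[ 1.50491714e-02  3.34259983e-01 -1.56380341e-01  1.07993729e+00
 -1.86368382e-05  3.02389282e+00] [[ 0.991  0.132  0.   ]
 [ 0.132 -0.991 -0.   ]
 [ 0.     0.    -1.   ]] [0.51086201 0.00768318 0.13542969] 0.061724715968018616
0.74 [ 67. 338. 133.  91.] [[0.331, 0.236], [0.395, 0.213], [0.361, 0.093], [0.292, 0.109]]
0.7 [427. 252. 163. 174.] [[0.512, -0.062], [0.555, -0.12], [0.414, -0.242], [0.355, -0.179]]
0.7 [ 52. 185. 104. 150.] [[0.526, 0.224], [0.559, 0.172], [0.462, 0.121], [0.42, 0.178]]
```

View pics/w2.png

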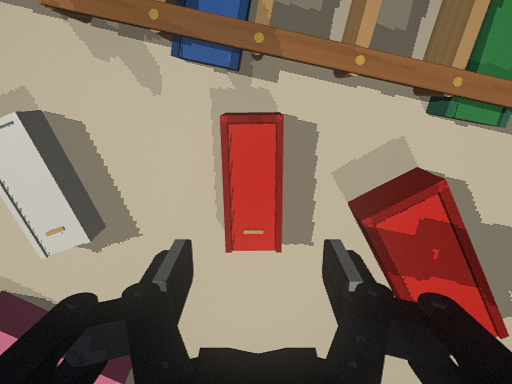

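Run:
```python
from h import *
C=cam('wrist')
Q=np.array([ground('wrist',u,v,.03,C)[:2] for u,v in [(221,114),(284,114),(282,252),(226,252)]]);print(Q.round(4),Q.mean(0),'yaw',np.arctan2(*(Q[0]+Q[1]-Q[2]-Q[3])[::-1]))
P=np.array([ground('wrist',u,v,.048,C)[:2] for u,v in [(154,14),(259,38),(360,60),(458,82)]]);print(P.round(4))
```

```text
[[ 0.5656  0.0411]
 [ 0.5715 -0.0037]
 [ 0.4624 -0.0194]
 [ 0.4563  0.0261]] [0.51393495 0.01102864] yaw 0.1394907080044184
[[ 0.6208  0.0855]
 [ 0.616   0.0205]
 [ 0.6119 -0.0444]
 [ 0.6073 -0.1098]]
```

Request:
drive_tool:
  rows:
    - {"dx": 0,"dy": 0,"dz": 0,"wx": 0,"wy": 0,"wz": -1.7,"hand": 62}
    - {"dx": 0,"dy": 0,"dz": 0,"wx": 0,"wy": 0,"wz": -3.4,"hand": 62}
    - {"dx": 0,"dy": 0,"dz": 0,"wx": 0,"wy": 0,"wz": -5.1,"hand": 62}
    - {"dx": 0,"dy": 0,"dz": 0,"wx": 0,"wy": 0,"wz": -6.8,"hand": 62}
    - {"dx": 0,"dy": 0,"dz": 0,"wx": 0,"wy": 0,"wz": -8.5,"hand": 62}
    - {"dx": 0,"dy": 0,"dz": 0,"wx": 0,"wy": 0,"wz": -10.2,"hand": 62}
    - {"dx": 0,"dy": 0,"dz": 0,"wx": 0,"wy": 0,"wz": -11.9,"hand": 62}
    - {"dx": 0,"dy": 0,"dz": 0,"wx": 0,"wy": 0,"wz": -13.6,"hand": 62}
    - {"dx": 0,"dy": 0,"dz": 0,"wx": 0,"wy": 0,"wz": -15.3,"hand": 62}
    - {"dx": 0,"dy": 0,"dz": 0,"wx": 0,"wy": 0,"wz": -17,"hand": 62}
    - {"dx": 0,"dy": 0,"dz": 0,"wx": 0,"wy": 0,"wz": -18,"hand": 62}

```text
clock: 7.3
eef_pos: [0.5109, 0.0077, 0.1353]
tool_rot: [0.657, 0.754, 0.0, 0.0]
ft_force: [-0.2, -0.1, 0.2]
grip_width: 0.0619
grasp_force: 0.0
```

Request:
drive_tool:
  rows:
    - {"dx": 0,"dy": 0,"dz": 0,"wx": 0,"wy": 0,"wz": -1.7,"hand": 62}
    - {"dx": 0,"dy": 0,"dz": 0,"wx": 0,"wy": 0,"wz": -3.4,"hand": 62}
    - {"dx": 0,"dy": 0,"dz": 0,"wx": 0,"wy": 0,"wz": -5.1,"hand": 62}
    - {"dx": 0,"dy": 0,"dz": 0,"wx": 0,"wy": 0,"wz": -6.8,"hand": 62}
    - {"dx": 0,"dy": 0,"dz": 0,"wx": 0,"wy": 0,"wz": -8.5,"hand": 62}
    - {"dx": 0,"dy": 0,"dz": 0,"wx": 0,"wy": 0,"wz": -10.2,"hand": 62}
    - {"dx": 0,"dy": 0,"dz": 0,"wx": 0,"wy": 0,"wz": -11.9,"hand": 62}
    - {"dx": 0,"dy": 0,"dz": 0,"wx": 0,"wy": 0,"wz": -13.6,"hand": 62}
    - {"dx": 0,"dy": 0,"dz": 0,"wx": 0,"wy": 0,"wz": -15.3,"hand": 62}
    - {"dx": 0,"dy": 0,"dz": 0,"wx": 0,"wy": 0,"wz": -17,"hand": 62}
    - {"dx": 0,"dy": 0,"dz": 0,"wx": 0,"wy": 0,"wz": -18,"hand": 62}
    - {"dx": 0,"dy": 0,"dz": 0,"wx": 0,"wy": 0,"wz": -18,"hand": 62}
    - {"dx": 0,"dy": 0,"dz": 0,"wx": 0,"wy": 0,"wz": -18,"hand": 62}

```text
clock: 8.6
eef_pos: [0.5109, 0.0077, 0.1353]
tool_rot: [-0.065, 0.998, 0.0, 0.0]
ft_force: [0.1, 0.7, 1.3]
grip_width: 0.0624
grasp_force: 0.0
```

Request:
drive_tool:
  rows:
    - {"dx": -0.07,"dy": 0.05,"dz": 0.7,"wx": 0,"wy": 0,"wz": 0,"hand": 62}
    - {"dx": -0.07,"dy": 0.05,"dz": 1.4,"wx": 0,"wy": 0,"wz": 0,"hand": 62}
    - {"dx": -0.07,"dy": 0.05,"dz": 1.9,"wx": 0,"wy": 0,"wz": 0,"hand": 62}
    - {"dx": -0.07,"dy": 0.05,"dz": 2.2,"wx": 0,"wy": 0,"wz": 0,"hand": 62}
    - {"dx": -0.07,"dy": 0.05,"dz": 2.26,"wx": 0,"wy": 0,"wz": 0,"hand": 62}
    - {"dx": -0.07,"dy": 0.05,"dz": 2.26,"wx": 0,"wy": 0,"wz": 0,"hand": 62}
    - {"dx": -0.07,"dy": 0.05,"dz": 2.26,"wx": 0,"wy": 0,"wz": 0,"hand": 50}
    - {"dx": -0.07,"dy": 0.05,"dz": 2.26,"wx": 0,"wy": 0,"wz": 0,"hand": 44}
    - {"dx": -0.07,"dy": 0.05,"dz": 2.26,"wx": 0,"wy": 0,"wz": 0,"hand": 44}
    - {"dx": -0.07,"dy": 0.05,"dz": 2.26,"wx": 0,"wy": 0,"wz": 0,"hand": 44}

```text
clock: 9.6
eef_pos: [0.5152, 0.0107, 0.0237]
tool_rot: [-0.065, 0.998, -0.0, 0.002]
ft_force: [-0.7, -0.6, 5.9]
grip_width: 0.0449
grasp_force: 47.8
```

Request:
drive_tool:
  rows:
    - {"dx": 0.02,"dy": -0.08,"dz": 0,"wx": 0,"wy": 0,"wz": 0.6,"hand": 44}
    - {"dx": 0.03,"dy": -0.16,"dz": 0,"wx": 0,"wy": 0,"wz": 1.2,"hand": 44}
    - {"dx": 0.05,"dy": -0.24,"dz": 0,"wx": 0,"wy": 0,"wz": 1.8,"hand": 44}
    - {"dx": 0.066,"dy": -0.312,"dz": 0,"wx": 0,"wy": 0,"wz": 2.33,"hand": 44}
    - {"dx": 0.066,"dy": -0.312,"dz": 0,"wx": 0,"wy": 0,"wz": 2.33,"hand": 44}
    - {"dx": 0.066,"dy": -0.312,"dz": 0,"wx": 0,"wy": 0,"wz": 2.33,"hand": 44}

```text
clock: 10.2
eef_pos: [0.5144, -0.0052, 0.0238]
tool_rot: [0.036, 0.999, 0.0, 0.002]
ft_force: [0.5, 1.2, 6.8]
grip_width: 0.0449
grasp_force: 47.9
```

Run:
```python
from h import *
im=save('wrist','w3.png'); o=bot.get_obs();print(R.from_quat(o['tool_rot']).as_matrix().round(3),o['eef_pos'],o['joint_pos'])
```

```text
[[-0.997  0.072  0.004]
 [ 0.072  0.997  0.   ]
 [-0.004  0.    -1.   ]] [ 0.51443786 -0.00518875  0.02375529] [-1.01900260e-02  4.69136518e-01 -2.88120803e-01  8.09731047e-01
  1.83127062e-04  6.21975371e-02]
```

View pics/w3.png

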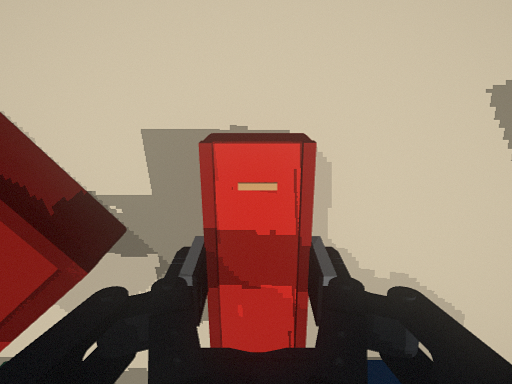

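Request:
drive_tool:
  rows:
    - {"dx": -0.15,"dy": 0,"dz": 0,"wx": 0,"wy": 0,"wz": 0,"hand": 44}
    - {"dx": -0.3,"dy": 0,"dz": 0,"wx": 0,"wy": 0,"wz": 0,"hand": 44}
    - {"dx": -0.45,"dy": 0,"dz": 0,"wx": 0,"wy": 0,"wz": 0,"hand": 44}
    - {"dx": -0.6,"dy": 0,"dz": 0,"wx": 0,"wy": 0,"wz": 0,"hand": 44}
    - {"dx": -0.75,"dy": 0,"dz": 0,"wx": 0,"wy": 0,"wz": 0,"hand": 44}
    - {"dx": -0.9,"dy": 0,"dz": 0,"wx": 0,"wy": 0,"wz": 0,"hand": 44}
    - {"dx": -1.0,"dy": 0,"dz": 0,"wx": 0,"wy": 0,"wz": 0,"hand": 44}
    - {"dx": -1.0,"dy": 0,"dz": 0,"wx": 0,"wy": 0,"wz": 0,"hand": 44}

```text
clock: 11.05
eef_pos: [0.5625, -0.0089, 0.0238]
tool_rot: [0.036, 0.999, -0.0, -0.0]
ft_force: [-4.2, 0.5, 9.9]
grip_width: 0.0453
grasp_force: 48.4
```

Run:
```python
from h import *
save('side','s1.png'); im=cv2.imread('pics/s1.png')[130:300,190:350]; cv2.imwrite('pics/s1c.png',cv2.resize(im,None,fx=3.5,fy=3.5))
o=bot.get_obs();print(o['eef_pos'],o['ft_force'])
```

```text
[ 0.56246724 -0.00888853  0.02374975] [-3.47978733 -0.87312022  9.50236178]
```

View pics/s1c.png

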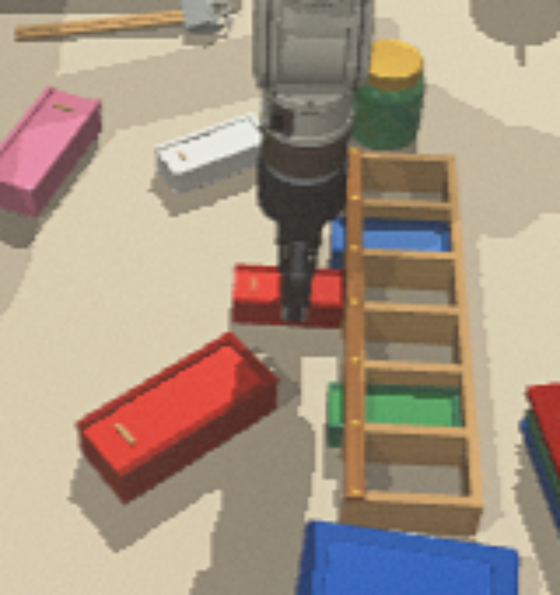

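Request:
drive_tool:
  rows:
    - {"dx": 0,"dy": 0,"dz": 0,"wx": 0,"wy": 0,"wz": 0,"hand": 56}
    - {"dx": 0,"dy": 0,"dz": 0,"wx": 0,"wy": 0,"wz": 0,"hand": 56}
    - {"dx": 0,"dy": 0,"dz": 0,"wx": 0,"wy": 0,"wz": 0,"hand": 56}
    - {"dx": 0,"dy": 0,"dz": -0.5,"wx": 0,"wy": 0,"wz": 0,"hand": 56}
    - {"dx": 0,"dy": 0,"dz": -1.2,"wx": 0,"wy": 0,"wz": 0,"hand": 56}
    - {"dx": 0,"dy": 0,"dz": -1.2,"wx": 0,"wy": 0,"wz": 0,"hand": 56}
    - {"dx": 0.9,"dy": 0,"dz": -1.2,"wx": 0,"wy": 0,"wz": 0,"hand": 22}
    - {"dx": 1.8,"dy": 0,"dz": -1.2,"wx": 0,"wy": 0,"wz": 0,"hand": 22}
    - {"dx": 1.8,"dy": 0,"dz": -1.2,"wx": 0,"wy": 0,"wz": 0,"hand": 22}
    - {"dx": 1.8,"dy": 0,"dz": -1.2,"wx": 0,"wy": 0,"wz": 0,"hand": 22}
    - {"dx": 1.8,"dy": 0,"dz": -0.6,"wx": 0,"wy": 0,"wz": 0,"hand": 22}
    - {"dx": 1.8,"dy": 0,"dz": -0.2,"wx": 0,"wy": 0,"wz": 0,"hand": 22}
    - {"dx": 1.8,"dy": 0,"dz": -0.06,"wx": 0,"wy": 0,"wz": 0,"hand": 22}
    - {"dx": 1.8,"dy": 0,"dz": -0.06,"wx": 0,"wy": 0,"wz": 0,"hand": 22}

```text
clock: 12.5
eef_pos: [0.4732, -0.0024, 0.0244]
tool_rot: [0.036, 0.999, -0.0, -0.001]
ft_force: [0.2, -0.5, 1.0]
grip_width: 0.0219
grasp_force: 0.0
```

Run:
```python
from h import *
save('wrist','w4.png'); o=bot.get_obs();print(o['eef_pos'],o['ft_force'],o['tool_rot'])
```

```text
[ 0.4738491  -0.00241344  0.02530025] [0.51802093 0.53607518 0.13996338] [3.62488115e-02 9.99342784e-01 5.11914736e-06 1.53209915e-04]
```

View pics/w4.png

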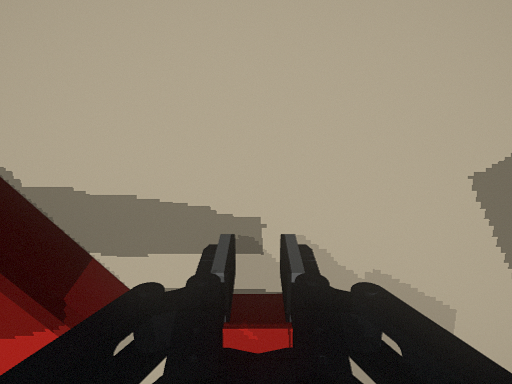

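Request:
drive_tool:
  rows:
    - {"dx": -0.2,"dy": 0,"dz": 0,"wx": 0,"wy": 0,"wz": 0,"hand": 22}
    - {"dx": -0.35,"dy": 0,"dz": 0,"wx": 0,"wy": 0,"wz": 0,"hand": 22}
    - {"dx": -0.5,"dy": 0,"dz": 0,"wx": 0,"wy": 0,"wz": 0,"hand": 22}
    - {"dx": -0.65,"dy": 0,"dz": 0,"wx": 0,"wy": 0,"wz": 0,"hand": 22}
    - {"dx": -0.8,"dy": 0,"dz": 0,"wx": 0,"wy": 0,"wz": 0,"hand": 22}
    - {"dx": -0.95,"dy": 0,"dz": 0,"wx": 0,"wy": 0,"wz": 0,"hand": 22}
    - {"dx": -1.1,"dy": 0,"dz": 0,"wx": 0,"wy": 0,"wz": 0,"hand": 22}
    - {"dx": -1.25,"dy": 0,"dz": 0,"wx": 0,"wy": 0,"wz": 0,"hand": 22}
    - {"dx": -1.4,"dy": 0,"dz": 0,"wx": 0,"wy": 0,"wz": 0,"hand": 22}
    - {"dx": -1.55,"dy": 0,"dz": 0,"wx": 0,"wy": 0,"wz": 0,"hand": 22}
    - {"dx": -1.7,"dy": 0,"dz": 0,"wx": 0,"wy": 0,"wz": 0,"hand": 22}
    - {"dx": -1.85,"dy": 0,"dz": 0,"wx": 0,"wy": 0,"wz": 0,"hand": 22}
    - {"dx": -2.0,"dy": 0,"dz": 0,"wx": 0,"wy": 0,"wz": 0,"hand": 22}
    - {"dx": -2.05,"dy": 0,"dz": 0,"wx": 0,"wy": 0,"wz": 0,"hand": 22}
    - {"dx": -2.05,"dy": 0,"dz": 0,"wx": 0,"wy": 0,"wz": 0,"hand": 22}

```text
clock: 14.05
eef_pos: [0.5758, -0.0098, 0.0253]
tool_rot: [0.036, 0.999, 0.0, 0.0]
ft_force: [-0.1, -0.2, 0.0]
grip_width: 0.022
grasp_force: 0.0
```

Request:
drive_tool:
  rows:
    - {"dx": -0.03,"dy": 0,"dz": 0,"wx": 0,"wy": 0,"wz": 0,"hand": 22}
    - {"dx": -0.06,"dy": 0,"dz": 0,"wx": 0,"wy": 0,"wz": 0,"hand": 22}
    - {"dx": -0.09,"dy": 0,"dz": 0,"wx": 0,"wy": 0,"wz": 0,"hand": 22}
    - {"dx": -0.09,"dy": 0,"dz": 0,"wx": 0,"wy": 0,"wz": 0,"hand": 22}

```text
clock: 14.45
eef_pos: [0.5797, -0.0101, 0.0253]
tool_rot: [0.036, 0.999, -0.0, 0.0]
ft_force: [0.1, 0.2, -0.3]
grip_width: 0.0217
grasp_force: 0.1
```

Request:
drive_tool:
  rows:
    - {"dx": -0.03,"dy": 0,"dz": 0,"wx": 0,"wy": 0,"wz": 0,"hand": 22}
    - {"dx": -0.06,"dy": 0,"dz": 0,"wx": 0,"wy": 0,"wz": 0,"hand": 22}
    - {"dx": -0.08,"dy": 0,"dz": 0,"wx": 0,"wy": 0,"wz": 0,"hand": 22}
    - {"dx": -0.1,"dy": 0,"dz": 0,"wx": 0,"wy": 0,"wz": 0,"hand": 22}

```text
clock: 14.85
eef_pos: [0.5839, -0.0104, 0.0252]
tool_rot: [0.036, 0.999, 0.0, -0.001]
ft_force: [-3.8, 0.6, 2.9]
grip_width: 0.0219
grasp_force: 2.0
```

Run:
```python
from h import *
save('side','s2.png'); im=cv2.imread('pics/s2.png')[150:290,220:350]; cv2.imwrite('pics/s2c.png',cv2.resize(im,None,fx=4,fy=4))
o=bot.get_obs();print(o['eef_pos'],o['ft_force'])
```

```text
[ 0.58390938 -0.01043429  0.02520618] [-2.09645518 -0.00909161  1.71970816]
```

View pics/s2c.png

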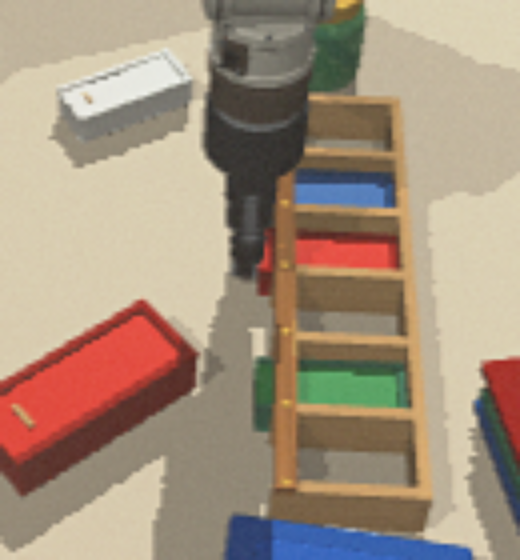

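Request:
drive_tool:
  rows:
    - {"dx": -0.02,"dy": 0,"dz": 0,"wx": 0,"wy": 0,"wz": 0,"hand": 22}
    - {"dx": -0.04,"dy": 0,"dz": 0,"wx": 0,"wy": 0,"wz": 0,"hand": 22}
    - {"dx": -0.06,"dy": 0,"dz": 0,"wx": 0,"wy": 0,"wz": 0,"hand": 22}
    - {"dx": -0.06,"dy": 0,"dz": 0,"wx": 0,"wy": 0,"wz": 0,"hand": 22}

```text
clock: 15.3
eef_pos: [0.584, -0.0104, 0.0249]
tool_rot: [0.036, 0.999, 0.0, -0.004]
ft_force: [-9.4, -0.1, 6.2]
grip_width: 0.0221
grasp_force: 4.7
```

Request:
drive_tool:
  rows:
    - {"dx": 0.2,"dy": 0,"dz": 0,"wx": 0,"wy": 0,"wz": 0,"hand": 22}
    - {"dx": 0.8,"dy": 0,"dz": 0,"wx": 0,"wy": 0,"wz": 0,"hand": 22}
    - {"dx": 1.2,"dy": 0,"dz": -1,"wx": 0,"wy": 0,"wz": 0,"hand": 22}
    - {"dx": 1.2,"dy": 0,"dz": -2,"wx": 0,"wy": 0,"wz": 0,"hand": 22}
    - {"dx": 1.2,"dy": 0,"dz": -3,"wx": 0,"wy": 0,"wz": 0,"hand": 22}
    - {"dx": 1.2,"dy": 0,"dz": -3,"wx": 0,"wy": 0,"wz": 0,"hand": 22}

```text
clock: 15.9
eef_pos: [0.5329, -0.0064, 0.1832]
tool_rot: [0.036, 0.999, 0.0, 0.008]
ft_force: [0.5, -0.3, -0.8]
grip_width: 0.022
grasp_force: 0.0
```

Run:
```python
from h import *
save('side','s3.png'); im=cv2.imread('pics/s3.png')[150:290,220:350]; cv2.imwrite('pics/s3c.png',cv2.resize(im,None,fx=4,fy=4))
```

```text
(no output)
```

View pics/s3c.png

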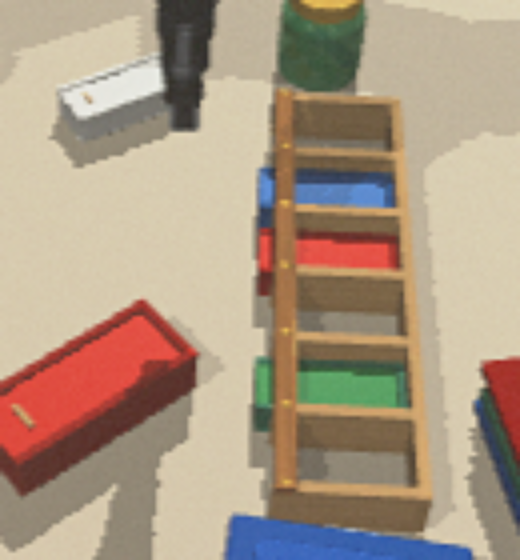

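The red box at crop (325,250) sits in the third gap. It sticks out as far as the blue and green boxes, and it is straight.

```bash
python3 -c "
from workcell import bot
print(bot.job_done())"
```

```text
the job is handed in; nothing more can be done
None
```

The job is handed in, with no verdict shown: the closed fingertips ran along the rail from gap one to gap three, and the red box was gripped to straighten it, slid along the ledge to the third gap from the jar's end and pushed until it stopped against the back board, with nothing else seen to move.

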